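Match the spare part to the brass sample

TASK

One brass sample part lies on the square cork pad behind the bamboo tray. Find the steel spare in the tray that has the same shape as that sample, and lay it gently and flat in the middle of the white saucer. Leave the other steel spare where it lies.

Things in the scene. Friction and masses are not known exactly. Their poses are not given: they have to be found in the camera images.
- spare_cam: Steel teardrop cam, 12 mm thick, 110 g, flat in one of three 111 mm square compartments of a fixed bamboo tray (floor 4 mm, walls 16 mm above the desk), any yaw. Origin: underside, centre of the 30 mm diameter round end; z up; the narrow end (radius 7 mm) is centred 26 mm along +x. Grip across the round end, fingers closing along its y: 30 mm.
- spare_bracket: Steel flat L bracket, 12 mm thick, 90 g, flat in another compartment of that tray, any yaw (the third holds a grey tape roller). Origin: underside, on the long arm's centre line; z up. Long arm 12 mm wide, x -27 to 25 mm; short arm 12 mm wide at x -27 to -15 mm, reaching y = +28 mm. Grip the long arm at the origin, fingers closing along its y: 12 mm.
- sample_cam: Brass sample cam, size and axes as the spare cam; only to look at. Either on the 110 mm square cork pad behind the tray (world y below 0.08 m: the cam is wanted), or put away in the half-open pencil box behind the saucer (world y above 0.18 m); then a brass L bracket sample lies on the pad and the bracket is wanted.
- saucer: White ceramic saucer, fixed to the desk: 156 mm across, rim 16 mm above the desk; flat inner floor about 100 mm across, 5 mm above the desk, with a shallow sloping edge round it. Origin: centre of its underside, on the desk.
Mind the look-alikes: they are no part of the job. There is more than one size of the saucer; the one meant has the size given above.

How it is judged:
At the end, for the whole second after the job is handed in: The steel spare of the same shape as the brass sample on the cork pad is released and at rest in the saucer: its origin within 30 mm of the saucer's centre seen from above and under 25 mm high, tilted less than 0.3 rad (((world y of sample_cam below 0.12 m and horizontal distance between spare_cam and saucer below 0.03 m and height (world z) of spare_cam below 0.025 m and angle between spare_cam's own z axis and vertical below 0.3 rad and linear speed of spare_cam below 0.02 m/s) or (world y of sample_cam above 0.12 m and horizontal distance between spare_bracket and saucer below 0.03 m and height (world z) of spare_bracket below 0.025 m and angle between spare_bracket's own z axis and vertical below 0.3 rad and linear speed of spare_bracket below 0.02 m/s))); the robot touches nothing.
It fails at once if the spare that does not match is moved more than 30 mm ((world y of sample_cam below 0.12 m and distance of spare_bracket from where it was at the start of the episode above 0.03 m) or (world y of sample_cam above 0.12 m and distance of spare_cam from where it was at the start of the episode above 0.03 m)).
It fails at once if a spare is dropped from more than 50 mm above the desk ((height (world z) of spare_cam above 0.05 m and contact force between the fingers and spare_cam below 0.05 N) or (height (world z) of spare_bracket above 0.05 m and contact force between the fingers and spare_bracket below 0.05 N)).
It also fails if it takes over 35 s, if anything falls off the work surface, if the arm or the gripper's body presses on something with over 40 N, if the wrist force passes 120 N, or if a joint passes its speed limit or range.

ROBOT

A 7-joint arm with a two-finger parallel gripper is mounted at the origin on the work surface. World frame = base frame: x ahead of the robot, y to its left, z up, the work surface at z = 0. Lengths are in m, angles in rad, forces in N, time in s.
With the tool pointing down it reaches from about 0.4 to 0.85 m from the base axis. Payload 10.4 kg.
Tool frame: the origin (TCP) lies between the finger pads; the fingertips stand 11 mm ahead of it and the grasp point (between the pads) lies 8 mm behind it (r.tcp_to_tips is the distance from the TCP to the fingertips, in m); z points along the fingers, y is the line along which they close (so a half turn about z gives the same grasp; the last joint's range is limited). The gripper opens to 87 mm and grips with 3 to 60 N. Pads are 19 mm wide; open, the fingers measure 117 mm over their backs; the gripper's body (75 mm by 190 mm) begins 51 mm behind the grasp point.
Start: joints at [-0.023, 0.332, -0.065, 1.46, 0.022, 1.35, -0.088], TCP at [0.625, 0, 0.234] pointing down, gripper open.
Joint ranges: [-2.6, 2.6], [-0.5, 2.12], [-1.47, 1.34], [0.16, 2.42], [-1.27, 4.41], [0.06, 2.06], [-2.6, 2.6]. Speed limits (rad/s): [2.22, 2.22, 2.79, 2.79, 3.14, 3.14, 3.14].

INTERFACE

Orientations are given as a unit quaternion [x, y, z, w].
In Python, from bench import r gives the robot as it stands. The module is installed in compiled form; this text tells all that it offers.
- The arm moves only by the shell command python3 -m crank 'ROWS' [FORCE]. ROWS is JSON, a list of rows, each an object of numbers: "claw": the closure, from -1 (fully open) to 1 (shut); "dx", "dy", "dz": the shift along the tool's x, y, z each as a share of 3 cm, from -1 to 1; "ax", "ay", "az": the turn, a rotation vector about the tool's x, y, z each as a share of 6 degrees, from -1 to 1. A call has 1 to 8 rows; each row shifts and turns the commanded pose from where the row before left it, along the tool's axes as they then stand; what a row does not reach is not made up. A row lasts 1/12 s, in which the tool goes at most 41.7 mm and 7.16 degrees, less where a joint would pass 70% of its speed; a pose out of reach is approached as far as the arm can. A call with a number of a shift or a turn outside -1 to 1 is refused whole. A call with a gripper value outside its range is refused whole. The fingers move at their own pace and stop on an object; FORCE is the grip in N (left out, the last holds). Time passes only in rows, so rows that do not move let the fingers close. It gives the time, the measured TCP pose, the force, the opening and the grip force at its end, in the units of the state.
- r.read_state(): the state, without advancing time (a new reading comes with each control period).
- r.camera(name): name is "scene" or "side" or "wrist"; returns a dict with "color" (420x560x3 uint8, red, green, blue), "mtx" (3x3 intrinsics, pixels), "R" (3x3) and "t" (3): a world point X has camera coordinates R X + t; the wrist camera has in their place "hand_eye" (4x4, takes a point from camera to tool coordinates, whose origin is the TCP and whose axes are the flange's). Camera axes: x right, y down, z forward; pixel columns grow to the right and rows downward; lengths in m; the calibration is good to about 2 mm. A picture is of the moment at which its call begins: read the wrist's pose just before it. There is no depth.
- r.close_job(): hands the job in; it is judged then, once.
The state is a dict: "time": time; "joint_positions": joint angles; "joint_vel": joint speeds; "joint_torque": joint torques, N m; "ee_pos": TCP position; "eef_rot": TCP orientation; "ft_force": force on the tool from outside, world axes, zero at the start; "torque": the same for the moment, N m; "width": finger opening in m; "grip_force": force on a finger pad.
Only numpy, scipy, OpenCV 4.12 (cv2) and the standard library are available. Lean on these libraries where they do the work, as an engineer would, in place of code of your own. Each camera call takes 0.05 s, during which the arm holds its last target. There are 200 camera calls.

## Working session

There is one attempt and no reset: what is moved stays moved. The work goes in short steps, Python scripts to look and compute and a shell command to move; the robot and the scene stay as the last step left them, time stands still between calls to the robot, and variables do not carry over. Pictures are saved under pics/ and viewed, at most 10 in all, crops included, and the job is handed in when it is done.

```bash
mkdir -p pics; cat > h.py <<'E'
import numpy as np, cv2, pickle
from bench import r
def snap(n,tag):
    s=r.read_state(); c=r.camera(n); cv2.imwrite(f'pics/{tag}.png',c['color'][...,::-1]); pickle.dump((s,c),open(f'pics/{tag}.pkl','wb')); return s,c
def ray(tag,uv,z):
    s,c=pickle.load(open(f'pics/{tag}.pkl','rb'))
    d=np.linalg.inv(c['mtx'])@[uv[0],uv[1],1]
    if 'R' in c: R=np.array(c['R']).T; o=-R@np.array(c['t'])
    else:
        from scipy.spatial.transform import Rotation as Ro
        T=np.eye(4); T[:3,:3]=Ro.from_quat(s['eef_rot']).as_matrix(); T[:3,3]=s['ee_pos']; T=T@np.array(c['hand_eye']); R=T[:3,:3]; o=T[:3,3]
    d=R@d; return o+d*(z-o[2])/d[2]
E
python3 -c "
from h import *
for n in ['scene','side','wrist']:
    s,c=snap(n,n+'0')
print(s)
a=[cv2.imread(f'pics/{n}0.png') for n in ['scene','side']]
print(c['mtx'],c['hand_eye'])
"
```

```text
{'time': 0.1, 'joint_positions': array([-0.02258593,  0.33281249, -0.06466456,  1.46087074,  0.02160259,
        1.34990217, -0.08852413]), 'joint_vel': array([-0.00024061, -0.00207171,  0.00080236,  0.00011286, -0.00111319,
       -0.00090157,  0.00064831]), 'joint_torque': array([ 3.16136166e-04, -6.24538064e+01,  2.38312193e-02, -3.90717781e+01,
       -6.15657773e-02,  3.65302863e-02,  4.60620026e-05]), 'ee_pos': array([ 6.24660408e-01, -3.42843014e-05,  2.32824621e-01]), 'eef_rot': array([ 7.07124887e-01,  7.07088377e-01, -4.83944308e-04, -4.32098545e-04]), 'ft_force': array([ 0.37001405,  0.12453792, -0.15836518]), 'torque': array([-0.00922328, -0.03337233,  0.01749334]), 'grip_force': 0.0, 'width': 0.08711913018468265}
[[294.41419741   0.         281.72136486]
 [  0.         294.41419741 206.03904037]
 [  0.           0.           1.        ]] [[-7.20694808e-04 -9.70542769e-01 -2.40927818e-01  6.65419671e-02]
 [ 9.99999523e-01 -5.40659392e-04 -8.13361456e-04 -8.11204927e-04]
 [ 6.59142192e-04 -2.40928289e-01  9.70542696e-01 -1.50582781e-01]
 [ 0.00000000e+00  0.00000000e+00  0.00000000e+00  1.00000000e+00]]
```

View pics/scene0.png

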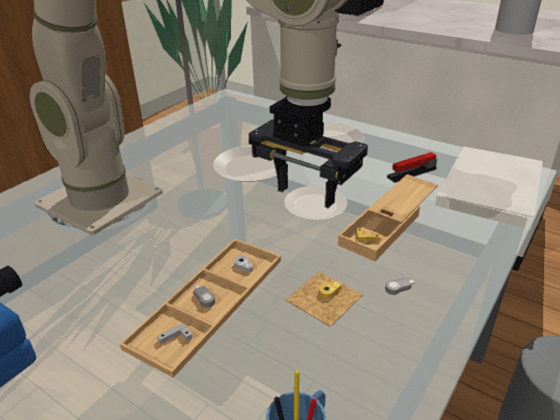

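View pics/wrist0.png

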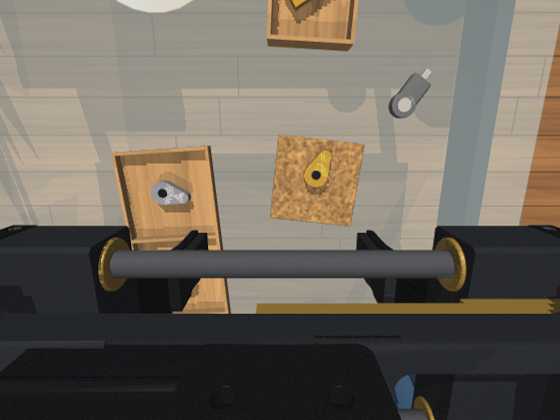

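The wrist view shows a brass teardrop with a hole on the cork pad at (317,172), so the cam is wanted. The steel cam is in the tray's far-left compartment at (170,193). The scene view shows the bracket at (175,333), the roller at (203,296), and saucers at (245,163), (315,203) and perhaps (345,138). I'll enlarge the cam and the saucers next.

```bash
python3 -c "
from h import *
w=cv2.imread('pics/wrist0.png')[120:240,110:380]; w=cv2.resize(w,(800,356),interpolation=3)
s=cv2.imread('pics/scene0.png')[110:230,195:395]; s=cv2.resize(s,(400,240),interpolation=3)
d=cv2.resize(cv2.imread('pics/side0.png'),(320,240)); 
b=np.zeros((240,800,3),np.uint8); b[:,:400]=s; b[:,400:720]=d
cv2.imwrite('pics/c1.png',np.vstack([w,b]))
"
```

```text
(no output)
```

View pics/c1.png

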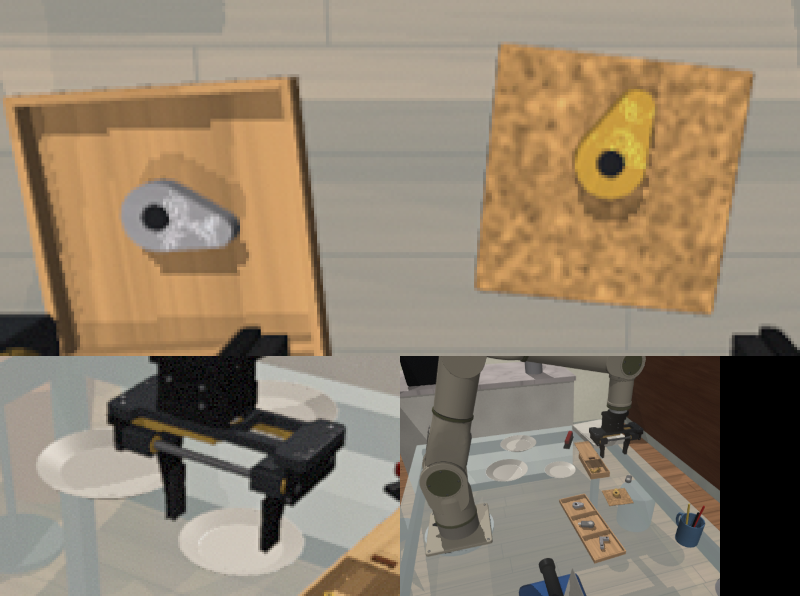

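View pics/side0.png

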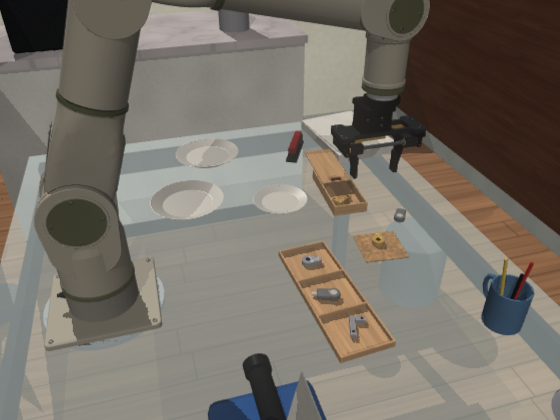

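Three saucer candidates in the side view: (207,155), (187,202) and (280,202). I'll measure their rims at z = 16 mm, and the cam.

```bash
python3 -c "
from h import *
np.set_printoptions(precision=4,suppress=True)
def P(t,u,v,z): return ray(t,(u,v),z)[:2]
for nm,t,a,b,f,n in [('A',"'side0'",(175.5,156),(239,154),(207,141),(207,170)),('B','side0',(150.5,201),(224,200),(188,184),(187,220)),('C','side0',(253.5,201),(308,200),(281,188),(281,216))]:
    t='side0'; z=.016
    a,b,f,n=[P(t,*q,z) for q in (a,b,f,n)]
    print(nm,np.linalg.norm(a-b),(a+b)/2,(f+n)/2,np.linalg.norm(f-n))
# scene C: crop px (178..304, 545) -> /2
a,b=P('scene0',195+178/2,110+187/2,.016),P('scene0',195+304/2,110+190/2,.016); print('C scene',np.linalg.norm(a-b),(a+b)/2)
k=270/800
h=P('wrist0',110+155*k,120+217*k,.016); q=P('wrist0',110+222*k,120+232*k,.016)
print('cam',h,q,np.linalg.norm(q-h),np.degrees(np.arctan2(*(q-h)[::-1])))
print('cam side',P('side0',307.5,262,.016),'pad',P('wrist0',317,173,.012))
# segment bright saucer
for t in ['side0','scene0']:
    im=cv2.imread(f'pics/{t}.png'); print(im[202,280] if t=='side0' else im[205,315])
"

```

```text
Traceback (most recent call last):
NameError: name 'side0' is not defined
```

```bash
python3 - <<'E'
from h import *
np.set_printoptions(precision=4,suppress=True)
def P(t,u,v,z): return ray(t,(u,v),z)[:2]
for nm,a,b,f,n in [('A',(175.5,156),(239,154),(207,141),(207,170)),('B',(150.5,201),(224,200),(188,184),(187,220)),('C',(253.5,201),(308,200),(281,188),(281,216))]:
    a,b,f,n=[P('side0',*q,.016) for q in (a,b,f,n)]
    print(nm,np.linalg.norm(a-b),(a+b)/2,(f+n)/2,np.linalg.norm(f-n))
a,b=P('scene0',195+178/2,110+187/2,.016),P('scene0',195+304/2,110+190/2,.016); print('C scene',np.linalg.norm(a-b),(a+b)/2)
k=270/800
h=P('wrist0',110+155*k,120+217*k,.016); q=P('wrist0',110+222*k,120+232*k,.016)
print('cam',h,q,np.linalg.norm(q-h),np.degrees(np.arctan2(*(q-h)[::-1])))
print('cam side',P('side0',307.5,262,.016),'pad',P('wrist0',317,173,.012))
c=pickle.load(open('pics/side0.pkl','rb'))[1]
E
cd pics; python3 -c "
import cv2;a=cv2.imread('side0.png')[130:280,140:340];cv2.imwrite('c2.png',cv2.resize(a,(800,600),interpolation=3))"
```

```text
A 0.20890978822438658 [0.3311 0.5959] [0.3304 0.5979] 0.20751110996565006
B 0.20896076013800827 [0.2303 0.3361] [0.2308 0.3332] 0.19031474486487265
C 0.15425821559303965 [0.4844 0.2582] [0.4837 0.2534] 0.14557421273617505
C scene 0.15443030866904878 [0.4922 0.2577]
cam [ 0.4713 -0.0079] [ 0.4995 -0.0145] 0.029040629180525086 -13.15133771837979
cam side [ 0.4689 -0.0203] pad [0.6679 0.0173]
```

View pics/c2.png

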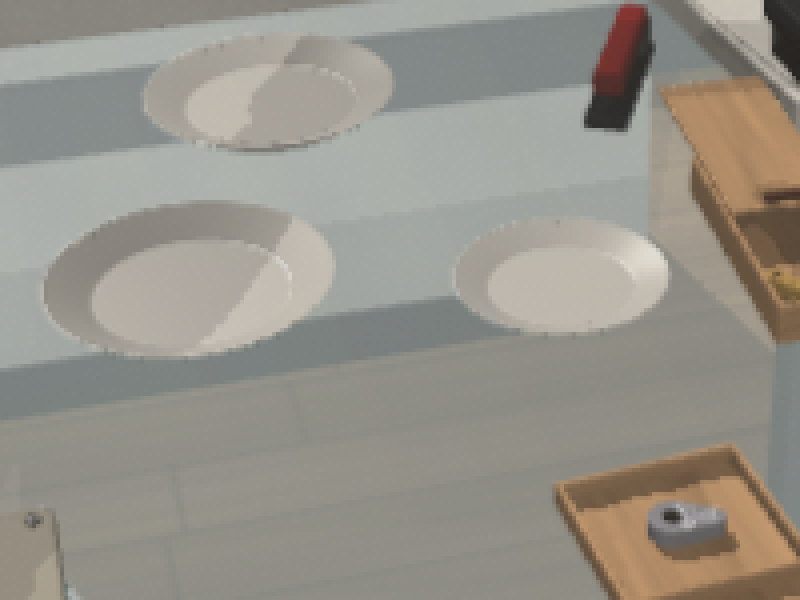

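Saucer C, at side (280,202), measures about 155 mm. A and B are about 208 mm, so C is the one meant. Next I'll move closer to the cam, with the fingers partly closed: fully open they are 117 mm over the backs and the compartment is only 111 mm.

```bash
python3 -m crank '[{"dx":-0.33,"dy":-1,"dz":0.5,"claw":-0.1},{"dx":-0.33,"dy":-1,"dz":0.5,"claw":-0.1},{"dx":-0.33,"dy":-1,"dz":0.5,"claw":-0.1},{"dx":-0.33,"dy":-1,"dz":0.5,"claw":-0.1},{"dx":-0.33,"dy":-1,"dz":0.5,"claw":-0.1},{"claw":-0.1},{"claw":-0.1},{"claw":-0.1}]' 20; python3 -c "
from h import *
s,c=snap('wrist','wrist1'); print(s['ee_pos'],s['width'])
a=cv2.imread('pics/wrist1.png')[30:300,100:460];cv2.imwrite('pics/c3.png',cv2.resize(a,(800,600),interpolation=3))"
```

```text
[6.24723129e-01 6.47539930e-06 2.32958103e-01] 0.0868008635044527invalid input at $[0]: expected keys claw, dx, dy, dz, ax, ay, az
```

View pics/c3.png

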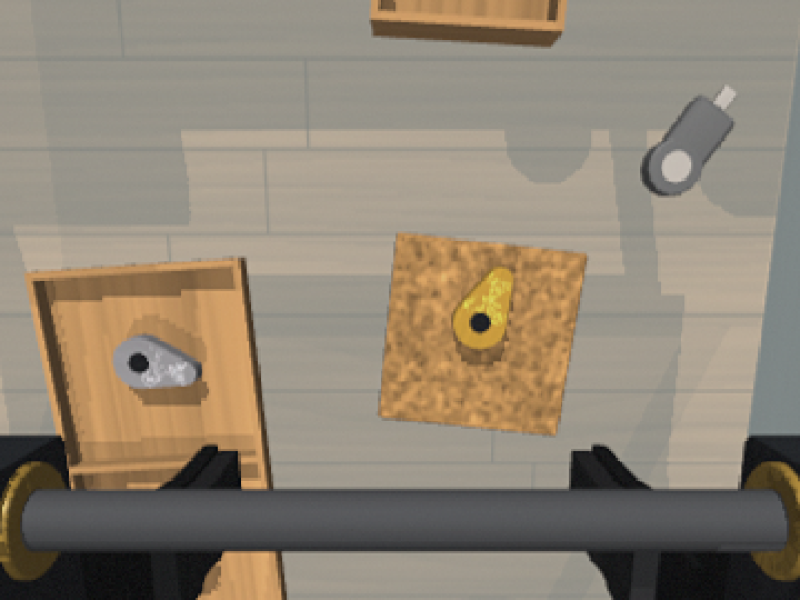

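The move was refused because every row must carry all the keys. The picture shows the same view as before: cam at crop (139,362), brass teardrop at (482,322). I'll send it again with all keys.

```bash
python3 -m crank '[{"claw":-0.1,"dx":-0.33,"dy":-1,"dz":0.5,"ax":0,"ay":0,"az":0},{"claw":-0.1,"dx":-0.33,"dy":-1,"dz":0.5,"ax":0,"ay":0,"az":0},{"claw":-0.1,"dx":-0.33,"dy":-1,"dz":0.5,"ax":0,"ay":0,"az":0},{"claw":-0.1,"dx":-0.33,"dy":-1,"dz":0.5,"ax":0,"ay":0,"az":0},{"claw":-0.1,"dx":-0.33,"dy":-1,"dz":0.5,"ax":0,"ay":0,"az":0},{"claw":-0.1,"dx":0,"dy":0,"dz":0,"ax":0,"ay":0,"az":0},{"claw":-0.1,"dx":0,"dy":0,"dz":0,"ax":0,"ay":0,"az":0},{"claw":-0.1,"dx":0,"dy":0,"dz":0,"ax":0,"ay":0,"az":0}]' 20; python3 -c "
from h import *
s,c=snap('wrist','wrist2'); print(s['ee_pos'],s['width'])
a=cv2.imread('pics/wrist2.png')[0:270,100:460];cv2.imwrite('pics/c4.png',cv2.resize(a,(800,600),interpolation=3))"
```

```text
time: 0.87
ee_pos: [0.4759, -0.0493, 0.1593]
eef_rot: [0.707, 0.707, 0.001, 0.001]
ft_force: [0.3, 0.4, 0.1]
width: 0.0494
grip_force: 0.0
[ 0.47588534 -0.04927145  0.1592668 ] 0.04939980621098109
```

View pics/c4.png

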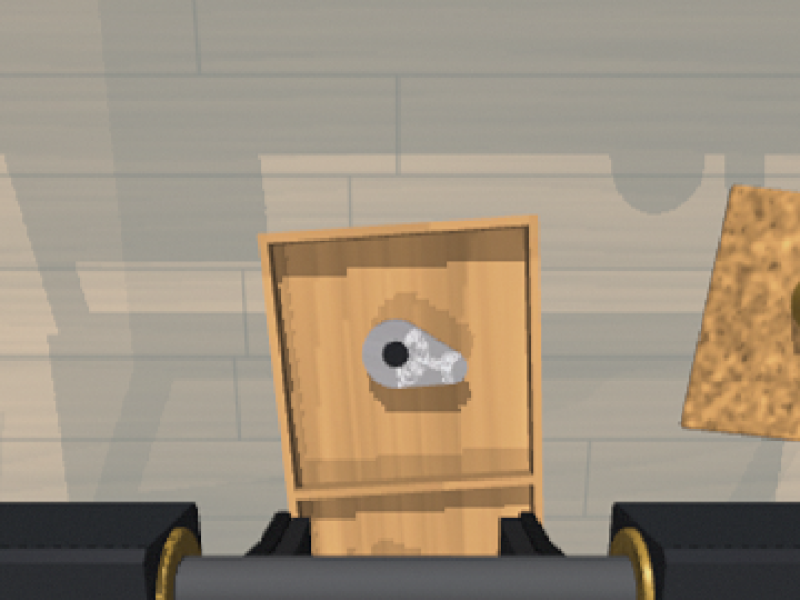

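The cam from close by: hole centre at crop (396,354), narrow-end centre near (450,368). It lies about mid-compartment, with ample finger room.

```bash
python3 - <<'E'
from h import *
k=.45
P=lambda u,v:ray('wrist2',(100+u*k,v*k),.016)[:2]
h=P(396,354);q=P(450,368)
print(h,q,np.linalg.norm(q-h),np.degrees(np.arctan2(*(q-h)[::-1])))
print([P(*x) for x in [(275,245),(530,228),(533,473),(297,488)]])
print(np.hypot(*(P(363,352)-P(396,354)) ))
E
```

```text
[ 0.4716081  -0.00800645] [ 0.49575343 -0.01423575] 0.024935935793490023 -14.46638885273639
[array([0.41996971, 0.03829126]), array([0.52884581, 0.04512558]), array([ 0.53519019, -0.06296953]), array([ 0.42505172, -0.07014132])]
0.014704942785186508
```

```bash
python3 -m crank '[{"claw":-0.1,"dx":0.69,"dy":-0.07,"dz":0,"ax":0,"ay":0,"az":0},{"claw":-0.1,"dx":0.69,"dy":-0.07,"dz":0,"ax":0,"ay":0,"az":0},{"claw":-0.1,"dx":0,"dy":0,"dz":0,"ax":0,"ay":0,"az":-1},{"claw":-0.1,"dx":0,"dy":0,"dz":0,"ax":0,"ay":0,"az":-1},{"claw":-0.1,"dx":0,"dy":0,"dz":0,"ax":0,"ay":0,"az":-1},{"claw":-0.1,"dx":0,"dy":0,"dz":0,"ax":0,"ay":0,"az":-1},{"claw":-0.1,"dx":0,"dy":0,"dz":0,"ax":0,"ay":0,"az":-1},{"claw":-0.1,"dx":0,"dy":0,"dz":0,"ax":0,"ay":0,"az":-1}]' && python3 -m crank '[{"claw":-0.1,"dx":0,"dy":0,"dz":0.5,"ax":0,"ay":0,"az":-1},{"claw":-0.1,"dx":0,"dy":0,"dz":0.5,"ax":0,"ay":0,"az":-1},{"claw":-0.1,"dx":0,"dy":0,"dz":0.5,"ax":0,"ay":0,"az":-1},{"claw":-0.1,"dx":0,"dy":0,"dz":0.5,"ax":0,"ay":0,"az":-1},{"claw":-0.1,"dx":0,"dy":0,"dz":0.5,"ax":0,"ay":0,"az":-1},{"claw":-0.1,"dx":0,"dy":0,"dz":0.5,"ax":0,"ay":0,"az":-1},{"claw":-0.1,"dx":0,"dy":0,"dz":0,"ax":0,"ay":0,"az":-0.7},{"claw":-0.1,"dx":0,"dy":0,"dz":0,"ax":0,"ay":0,"az":0}]'
cat > g.py <<'E'
import sys
from h import *
from scipy.spatial.transform import Rotation as Ro
s=r.read_state(); R=Ro.from_quat(s['eef_rot']).as_matrix()
t=np.array([float(x) for x in sys.argv[1:4]]); print('units',(R.T@(t-s['ee_pos'])/.03).round(3),'y yaw',np.degrees(np.arctan2(R[1,1],R[0,1])).round(2),'z',R[:,2].round(4),s['ee_pos'].round(4))
E
python3 g.py 0.4715 -0.008 0.017
```

```text
time: 1.58
ee_pos: [0.4723, -0.0074, 0.1592]
eef_rot: [0.451, 0.892, 0.0, 0.001]
ft_force: [-1.1, 0.0, 0.3]
width: 0.0479
grip_force: 0.0
time: 2.25
ee_pos: [0.4717, -0.0075, 0.0682]
eef_rot: [0.118, 0.993, 0.0, -0.0]
ft_force: [0.2, -0.2, -0.2]
width: 0.0476
grip_force: 0.0
units [ 1.000e-03 -2.000e-02  1.707e+00] y yaw 76.45 z [-4.e-04  4.e-04 -1.e+00] [ 0.4717 -0.0075  0.0682]
```

```bash
python3 -m crank '[{"claw":-0.1,"dx":0,"dy":0,"dz":0.6,"ax":0,"ay":0,"az":0},{"claw":-0.1,"dx":0,"dy":0,"dz":0.6,"ax":0,"ay":0,"az":0},{"claw":-0.1,"dx":0,"dy":0,"dz":0.35,"ax":0,"ay":0,"az":0},{"claw":-0.1,"dx":0,"dy":0,"dz":0.15,"ax":0,"ay":0,"az":0},{"claw":-0.1,"dx":0,"dy":0,"dz":0,"ax":0,"ay":0,"az":0},{"claw":-0.1,"dx":0,"dy":0,"dz":0,"ax":0,"ay":0,"az":0}]' && python3 -m crank '[{"claw":1,"dx":0,"dy":0,"dz":0,"ax":0,"ay":0,"az":0},{"claw":1,"dx":0,"dy":0,"dz":0,"ax":0,"ay":0,"az":0},{"claw":1,"dx":0,"dy":0,"dz":0,"ax":0,"ay":0,"az":0},{"claw":1,"dx":0,"dy":0,"dz":0,"ax":0,"ay":0,"az":0},{"claw":1,"dx":0,"dy":0,"dz":0,"ax":0,"ay":0,"az":0},{"claw":1,"dx":0,"dy":0,"dz":0,"ax":0,"ay":0,"az":0}]' 25
```

```text
time: 2.75
ee_pos: [0.4715, -0.0079, 0.0181]
eef_rot: [0.12, 0.993, 0.0, 0.0]
ft_force: [-0.2, -0.1, 0.1]
width: 0.0478
grip_force: 0.0
time: 3.25
ee_pos: [0.4712, -0.0081, 0.018]
eef_rot: [0.12, 0.993, 0.0, 0.0]
ft_force: [-0.9, 0.4, 5.8]
width: 0.0287
grip_force: 25.0
```

```bash
python3 -m crank '[{"claw":1,"dx":0,"dy":0,"dz":-0.2,"ax":0,"ay":0,"az":0},{"claw":1,"dx":0,"dy":0,"dz":-0.4,"ax":0,"ay":0,"az":0},{"claw":1,"dx":0,"dy":0,"dz":-0.4,"ax":0,"ay":0,"az":0},{"claw":1,"dx":0,"dy":0,"dz":0,"ax":0,"ay":0,"az":0},{"claw":1,"dx":0,"dy":0,"dz":0,"ax":0,"ay":0,"az":0}]'; python3 - <<'E'
from h import *
snap('wrist','wrist3'); snap('side','side3')
a=cv2.imread('pics/wrist3.png')[210:420,100:460]; b=cv2.imread('pics/side3.png')[190:330,250:400]
cv2.imwrite('pics/c5.png',np.hstack([cv2.resize(a,(500,450),interpolation=3)[:, :],cv2.resize(b,(300,450),interpolation=3)]))
E
```

```text
time: 3.67
ee_pos: [0.4711, -0.0081, 0.0479]
eef_rot: [0.12, 0.993, 0.0, 0.001]
ft_force: [0.2, 0.1, -1.6]
width: 0.0287
grip_force: 25.0
```

View pics/c5.png

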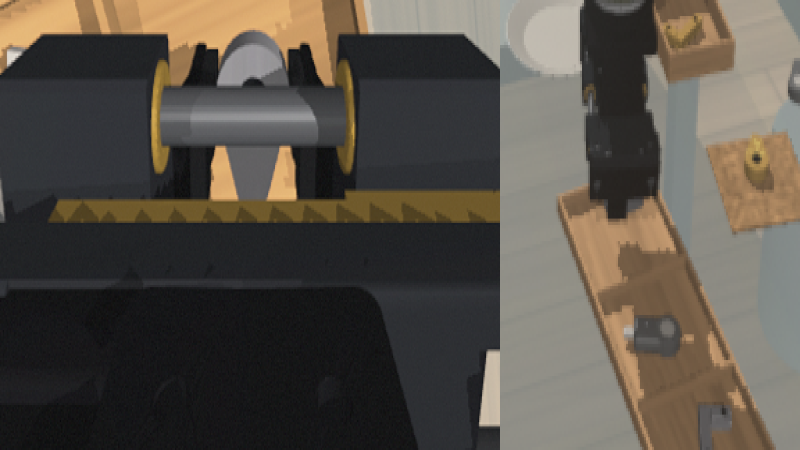

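The cam is held: the round end sits centred between the pads, and the bracket and roller are undisturbed at side-crop (712,430) and (655,335). Next I'll refine the saucer centre and work out the carry.

```bash
python3 - <<'E'
from h import *
from scipy.optimize import least_squares
def fit(t,pts,z):
    X=np.array([ray(t,p,z)[:2] for p in pts]); f=lambda p:np.hypot(*(X-p[:2]).T)-p[2]
    s=least_squares(f,[.49,.256,.07]); print(t,z,s.x.round(4),(f(s.x)*1e3).round(1))
k=.25
fit('side0',[(140+u*k,130+v*k) for u,v in [(453,280),(668,275),(560,216),(490,237),(640,240)]],.016)
fit('side0',[(140+u*k,130+v*k) for u,v in [(488,285),(636,282),(560,246),(560,321)]],.005)
fit('scene0',[(195+u/2,110+(v-356)/2) for u,v in [(178,541),(304,546),(220,488),(200,502),(195,563)]],.016)
E
python3 g.py 0.488 0.256 0.07
```

```text
side0 0.016 [0.486  0.2696 0.0756] [ 1.1  0.7  4.  -3.4 -2.5]
side0 0.005 [0.4883 0.2743 0.0514] [ 1.7  1.6 -1.6 -1.7]
scene0 0.016 [0.4719 0.2924 0.0909] [ -5.2  -4.2  10.9 -10.    8.6]
units [ 1.53   8.69  -0.768] y yaw 76.2 z [-7.e-04 -0.e+00 -1.e+00] [ 0.4704 -0.0081  0.047 ]
```

Those fits disagree by about 15 mm in y. I'll carry the cam toward the saucer, turn back so that the wrist camera faces it, and look from close by.

```bash
python3 -m crank '[{"claw":1,"dx":0,"dy":0,"dz":-0.7,"ax":0,"ay":0,"az":0},{"claw":1,"dx":0.13,"dy":0.89,"dz":-0.7,"ax":0,"ay":0,"az":0},{"claw":1,"dx":0.13,"dy":0.89,"dz":0,"ax":0,"ay":0,"az":0},{"claw":1,"dx":0.13,"dy":0.89,"dz":0,"ax":0,"ay":0,"az":0},{"claw":1,"dx":0.13,"dy":0.89,"dz":0,"ax":0,"ay":0,"az":0},{"claw":1,"dx":0.13,"dy":0.89,"dz":0,"ax":0,"ay":0,"az":0},{"claw":1,"dx":0.13,"dy":0.89,"dz":0,"ax":0,"ay":0,"az":0},{"claw":1,"dx":0.13,"dy":0.89,"dz":0,"ax":0,"ay":0,"az":0}]' && python3 -m crank '[{"claw":1,"dx":0,"dy":0,"dz":0,"ax":0,"ay":0,"az":0.8},{"claw":1,"dx":0,"dy":0,"dz":0,"ax":0,"ay":0,"az":0.8},{"claw":1,"dx":0,"dy":0,"dz":0,"ax":0,"ay":0,"az":0.8},{"claw":1,"dx":0,"dy":0,"dz":0,"ax":0,"ay":0,"az":0.8},{"claw":1,"dx":0,"dy":0,"dz":0,"ax":0,"ay":0,"az":0.8},{"claw":1,"dx":0,"dy":0,"dz":0,"ax":0,"ay":0,"az":0.8},{"claw":1,"dx":0,"dy":0,"dz":0,"ax":0,"ay":0,"az":0.8},{"claw":1,"dx":0,"dy":0,"dz":0,"ax":0,"ay":0,"az":0.8}]' && python3 -m crank '[{"claw":1,"dx":0,"dy":0,"dz":0,"ax":0,"ay":0,"az":0.8},{"claw":1,"dx":0,"dy":0,"dz":0,"ax":0,"ay":0,"az":0.8},{"claw":1,"dx":0,"dy":0,"dz":0,"ax":0,"ay":0,"az":0.8},{"claw":1,"dx":0,"dy":0,"dz":0,"ax":0,"ay":0,"az":0.8},{"claw":1,"dx":0,"dy":0,"dz":0,"ax":0,"ay":0,"az":0.8},{"claw":1,"dx":0,"dy":0,"dz":0,"ax":0,"ay":0,"az":0.8},{"claw":1,"dx":0,"dy":0,"dz":0,"ax":0,"ay":0,"az":0.8},{"claw":1,"dx":0,"dy":0,"dz":0,"ax":0,"ay":0,"az":0}]'; python3 -c "
from h import *
snap('wrist','wrist4'); im=cv2.imread('pics/wrist4.png'); cv2.imwrite('pics/wrist4b.png',cv2.resize(im,(800,600),interpolation=3))"
```

```text
time: 4.43
ee_pos: [0.4884, 0.1811, 0.0886]
eef_rot: [0.12, 0.993, -0.0, -0.001]
ft_force: [0.6, -0.3, -1.0]
width: 0.0288
grip_force: 25.0
time: 5.1
ee_pos: [0.4884, 0.1797, 0.0885]
eef_rot: [0.442, 0.897, -0.001, -0.001]
ft_force: [-0.1, -0.5, -0.6]
width: 0.0291
grip_force: 25.0
time: 5.77
ee_pos: [0.4884, 0.1798, 0.0886]
eef_rot: [0.682, 0.731, -0.001, -0.0]
ft_force: [-0.3, 0.0, -0.7]
width: 0.0287
grip_force: 25.0
```

View pics/wrist4b.png

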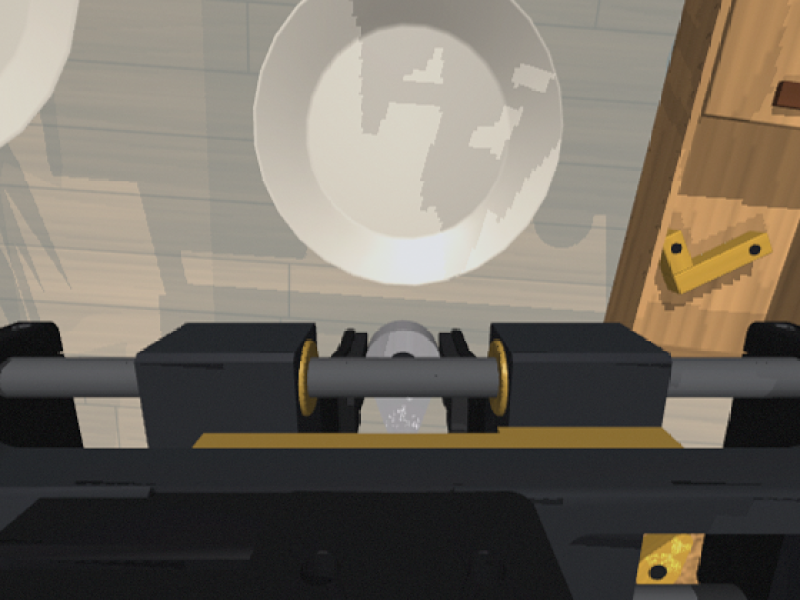

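The saucer fills the view, with its inner floor spanning x 306–512 and y 24–238. The brass bracket lies in the pencil box at (715,262), which confirms that the cam is wanted. The held cam is at (402,370).

```bash
python3 - <<'E'
from h import *
from scipy.optimize import least_squares
def fit(t,pts,z):
    X=np.array([ray(t,(u*.7,v*.7),z)[:2] for u,v in pts]); f=lambda p:np.hypot(*(X-p[:2]).T)-p[2]
    s=least_squares(f,[.49,.256,.07]); print(z,s.x.round(4),(f(s.x)*1e3).round(1))
fit('wrist4',[(306,130),(512,125),(408,24),(408,238)],.005)
fit('wrist4',[(254,120),(562,125),(408,284),(300,30),(525,245)],.016)
E
python3 g.py 0.487 0.26 0.05
```

```text
0.005 [0.4844 0.2732 0.0534] [ 0.6  0.6 -0.7 -0.6]
0.016 [0.4861 0.2692 0.0758] [ 3.4 -0.9 -3.4 -2.3  3.2]
units [2.67  0.155 1.289] y yaw 4.29 z [-1.2e-03 -6.0e-04 -1.0e+00] [0.4884 0.1798 0.0887]
```

```bash
python3 -m crank '[{"claw":1,"dx":0.77,"dy":0.04,"dz":0.2,"ax":0,"ay":0,"az":0},{"claw":1,"dx":0.77,"dy":0.04,"dz":0.3,"ax":0,"ay":0,"az":0},{"claw":1,"dx":0.77,"dy":0.04,"dz":0.3,"ax":0,"ay":0,"az":0},{"claw":1,"dx":0.75,"dy":0.03,"dz":0.4,"ax":0,"ay":0,"az":0},{"claw":1,"dx":0,"dy":0,"dz":0.5,"ax":0,"ay":0,"az":0},{"claw":1,"dx":0,"dy":0,"dz":0.3,"ax":0,"ay":0,"az":0},{"claw":1,"dx":0,"dy":0,"dz":0,"ax":0,"ay":0,"az":0},{"claw":1,"dx":0,"dy":0,"dz":0,"ax":0,"ay":0,"az":0}]'; python3 g.py 0.486 0.272 0.0195
```

```text
time: 6.48
ee_pos: [0.4866, 0.2706, 0.0291]
eef_rot: [0.681, 0.733, -0.001, 0.0]
ft_force: [0.4, 0.2, -1.4]
width: 0.0287
grip_force: 25.0
units [ 0.05  -0.015  0.32 ] y yaw 4.21 z [-0.0011 -0.0012 -1.    ] [0.4866 0.2706 0.0291]
```

```bash
python3 -m crank '[{"claw":1,"dx":0.05,"dy":0,"dz":0.13,"ax":0,"ay":0,"az":0},{"claw":1,"dx":0,"dy":0,"dz":0.1,"ax":0,"ay":0,"az":0},{"claw":1,"dx":0,"dy":0,"dz":0.07,"ax":0,"ay":0,"az":0},{"claw":1,"dx":0,"dy":0,"dz":0,"ax":0,"ay":0,"az":0},{"claw":1,"dx":0,"dy":0,"dz":0,"ax":0,"ay":0,"az":0}]'
```

```text
time: 6.9
ee_pos: [0.4867, 0.2732, 0.0207]
eef_rot: [0.681, 0.732, 0.0, 0.0]
ft_force: [0.2, -0.6, -1.4]
width: 0.0289
grip_force: 25.0
```

```bash
python3 -m crank '[{"claw":1,"dx":0,"dy":0,"dz":0.03,"ax":0,"ay":0,"az":0},{"claw":1,"dx":0,"dy":0,"dz":0.02,"ax":0,"ay":0,"az":0},{"claw":1,"dx":0,"dy":0,"dz":0,"ax":0,"ay":0,"az":0},{"claw":1,"dx":0,"dy":0,"dz":0,"ax":0,"ay":0,"az":0}]'; python3 -c "
from h import *
print(r.read_state()['ft_force'])"
```

```text
time: 7.23
ee_pos: [0.4867, 0.2734, 0.0192]
eef_rot: [0.681, 0.733, 0.0, 0.0]
ft_force: [0.3, 0.9, -1.2]
width: 0.0292
grip_force: 25.0
[ 0.27604591  0.85241996 -1.24312179]
```

```bash
python3 -m crank '[{"claw":1,"dx":0,"dy":0,"dz":0.03,"ax":0,"ay":0,"az":0},{"claw":1,"dx":0,"dy":0,"dz":0.02,"ax":0,"ay":0,"az":0},{"claw":1,"dx":0,"dy":0,"dz":0,"ax":0,"ay":0,"az":0},{"claw":1,"dx":0,"dy":0,"dz":0,"ax":0,"ay":0,"az":0}]'
```

```text
time: 7.57
ee_pos: [0.4867, 0.2734, 0.019]
eef_rot: [0.681, 0.733, 0.0, 0.0]
ft_force: [-4.8, -3.4, 14.4]
width: 0.0287
grip_force: 25.0
```

Contact at z = 19 mm, as predicted. I'll ease off slightly, open a little, then rise.

```bash
python3 -m crank '[{"claw":1,"dx":0,"dy":0,"dz":-0.04,"ax":0,"ay":0,"az":0},{"claw":0.2,"dx":0,"dy":0,"dz":0,"ax":0,"ay":0,"az":0},{"claw":0,"dx":0,"dy":0,"dz":0,"ax":0,"ay":0,"az":0},{"claw":0,"dx":0,"dy":0,"dz":0,"ax":0,"ay":0,"az":0},{"claw":0,"dx":0,"dy":0,"dz":0,"ax":0,"ay":0,"az":0}]' && python3 -m crank '[{"claw":0,"dx":0,"dy":0,"dz":-0.3,"ax":0,"ay":0,"az":0},{"claw":0,"dx":0,"dy":0,"dz":-0.7,"ax":0,"ay":0,"az":0},{"claw":0,"dx":-0.9,"dy":0,"dz":-1,"ax":0,"ay":0,"az":0},{"claw":0,"dx":-0.9,"dy":0,"dz":-1,"ax":0,"ay":0,"az":0},{"claw":0,"dx":-0.9,"dy":0,"dz":-1,"ax":0,"ay":0,"az":0},{"claw":0,"dx":0,"dy":0,"dz":0,"ax":0,"ay":0,"az":0},{"claw":0,"dx":0,"dy":0,"dz":0,"ax":0,"ay":0,"az":0}]'; python3 -c "
from h import *
snap('wrist','wrist5'); im=cv2.imread('pics/wrist5.png'); cv2.imwrite('pics/wrist5b.png',cv2.resize(im,(800,600),interpolation=3))"
```

```text
time: 7.98
ee_pos: [0.4865, 0.2733, 0.0186]
eef_rot: [0.681, 0.733, -0.0, -0.0]
ft_force: [0.9, 0.1, -0.2]
width: 0.0419
grip_force: 0.0
time: 8.57
ee_pos: [0.494, 0.1914, 0.1413]
eef_rot: [0.682, 0.731, 0.002, 0.001]
ft_force: [0.2, 0.7, -1.0]
width: 0.0436
grip_force: 0.0
```

View pics/wrist5b.png

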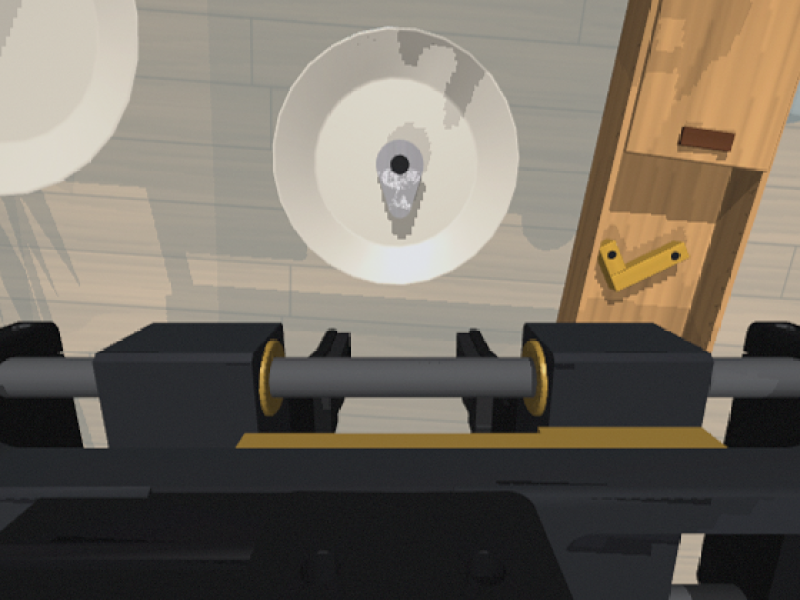

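The cam lies flat with its hole at (400,164). The saucer's floor centre is about (396,161), so it is centred within a few millimetres. The gripper is clear, so I'm handing in.

```bash
python3 -c "
from bench import r
print(r.close_job())"
```

```text
the job is handed in; nothing more can be done
None
```

The steel cam, which matches the brass sample on the pad, lies flat in the middle of the 156 mm saucer, the bracket spare was left where it lay, and the job is handed in; no verdict was returned.

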